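# Open the cupboard and put the caul in its door tray

### The arm

A 7-joint arm with a two-finger parallel gripper is mounted at the origin on a cart in front of the work surface, level with it; the furniture and walls round the work are solid. World frame = base frame: x ahead of the robot, y to its left, z up, the work surface at z = 0. Lengths are in m, angles in rad, forces in N, time in s.
With the tool pointing down it reaches from about 0.4 to 0.85 m from the base axis. Payload 6.9 kg.
Tool frame: the origin (TCP) lies on the centre line of the jaws, within the pads' length; the fingertips stand 25 mm ahead of it and the grasp point (between the pads) lies 6 mm ahead of it (ctrl.tip_reach is the distance from the TCP to the fingertips, in m); z points along the fingers, y is the line along which they close (so a half turn about z gives the same grasp; the last joint's range is limited). The gripper opens to 85 mm and grips with 20 to 120 N. Pads are 22 mm wide; open, the fingers measure 114 mm over their backs; the gripper's body (76 mm by 85 mm) begins 54 mm behind the grasp point. The pads swing forward as they close: fully open they stand 13 mm farther back than shut.
Start: joints at [-1.179, 0.507, -0.238, 1.5, 0.126, 1.149, -0.155], TCP at [0.176, 0.6, 0.256] pointing down, gripper open.
Joint ranges: [-3.08, 3.08], [-0.24, 2.05], [-1.43, 1.35], [0, 2.5], [-1.52, 4.66], [0.17, 1.96], [-2.89, 2.89]. Speed limits (rad/s): [2.39, 2.39, 3.14, 3.14, 3.14, 3.14, 3.14].

### API

Orientations are given as [roll, pitch, yaw] about the fixed x, y, z axes, in that order (R = Rz(yaw) Ry(pitch) Rx(roll)).
In Python, from bench import ctrl gives the robot as it stands.
- The arm moves only by the tool apply_moves, never from a script. Its argument "increments" is a list of rows, each an object with "delta_rot": the turn, a rotation vector about the tool's x, y, z scaled (see below), a list of three; "offset": the shift along the tool's x, y, z scaled (see below), a list of three; "claw": the opening, from -1 (shut) to 1 (fully open). A call has 1 to 5 rows; each row is the pose to reach, as a shift and turn from the pose commanded when the call began, along the tool's axes at that moment, turning the shorter way round; what a row does not reach only later rows make up. The controller multiplies each number of a shift by 0.4 m and each number of a turn by 180 degrees. A row lasts 1/10 s, in which the tool goes at most 50 mm and 8.59 degrees, less where a joint would pass 70% of its speed; a pose out of reach is approached as far as the arm can. A call with a number of a shift or a turn outside -1 to 1 is refused whole. A call with a gripper value outside its range is refused whole. The fingers move at their own pace and stop on an object; "force" is the grip in N (left out, the last holds). Time passes only in rows, so rows that repeat a pose let the fingers close. It gives the time, the measured TCP pose, the force, the opening and the grip force at its end, in the units of the state.
- ctrl.state(): the state, without advancing time (a new reading comes with each control period).
- ctrl.grab_frame(name): name is "scene" or "top"; returns (picture, depth): 480x640x3 uint8, red, green, blue; 480x640 float32, m along the optical axis (not along the pixel's ray), 0 where there is no reading.
- ctrl.calibration(name): a dict with "camera_matrix" (3x3 intrinsics, pixels), "position" and "attitude" of the camera in the world. Camera axes: x right, y down, z forward; pixel columns grow to the right and rows downward; lengths in m; the calibration is good to about 2 mm. A picture is of the moment at which its call begins. calibration takes no time and is no camera call.
- ctrl.hand_in(): hands the job in; it is judged then, once.
The state is a dict: "clock": time; "joint_positions": joint angles; "dq": joint speeds; "joint_torque": joint torques, N m; "position": TCP position; "tcp_rot": TCP orientation; "contact_force": force on the tool from outside, world axes, zero at the start; "moment": the same for the moment, N m; "finger_gap": finger opening in m; "gripper_force": force on a finger pad.
Only numpy, scipy, OpenCV 4.12 (cv2) and the standard library are available. Lean on these libraries where they do the work, as an engineer would, in place of code of your own. Each camera call takes 0.05 s, during which the arm holds its last target. There are 200 camera calls.

### The job

Pull the small bench cupboard's door wide open by its handle, at least square to the cupboard's front, and leave it open. Then put the short pine caul (the plain square-edged wooden bar lying on the bench) away in the tray on the inside of the door, lying flat on the tray floor along its length. Leave the other things on and around the cupboard where they are.

Things in the scene. Friction and masses are not known exactly. Their poses are not given: they have to be found in the camera images.
- cupboard: Plywood bench cupboard, fixed to the bench, 210 deep (x) x 280 wide (y) x 200 mm high, with one door on its front (-x face). Origin: centre of its underside, at bench height; x points to its back, y to its left, z up.
- cupboard_door (a joint): Door hinge, a vertical axis at the right (-y) edge of the cupboard's front. 0 = shut, grows as the free (left) edge swings out towards the robot, counter-clockwise from above; 1.57 = square to the front; stop at 1.9 rad. It is stiff (about 2 N at the handle) and stays where it is left. Starts shut or a little ajar.
- door_hinge (a point): Point on the door's hinge axis, 170 mm above the bench. Its axes turn with the door: y runs along the door from the hinge to the free edge (door 280 mm wide, top edge 196 mm above the bench), x points through the door from its outer to its inner side (panel 16 mm thick, from x=0 to x=16 mm), z up.
- pull_grip (a point): Where to grip the door handle: on the axis of its upright bar, 168 mm above the bench, 15 mm below the bar's top end. Bar 12 mm thick, 42 mm out from the door's outer face, 250 mm from the hinge. The handle is a D-shaped steel pull near the door's free edge, 97 to 189 mm above the bench, its bar joined to the door at both ends. Axes as door_hinge.
- door_tray (a point): Centre of the floor of the open tray on the door's inner side, 130 mm above the bench. Inside it measures 92 mm across (x, away from the door) x 187 mm along the door (y), with a lip 16 mm high and 5 mm thick; the door's top edge is 66 mm above the tray floor. Axes as door_hinge. Inside the cupboard while the door is shut.
- caul: Pine caul (clamping bar), a plain bar 30 (x) x 140 (y) x 24 mm (z), lying on the bench to the left of the cupboard, in front of the vice. Origin: centre of its underside; y along its length.
- sanding_block: Bystander: cork sanding block, 60 x 110 x 24 mm, on top of the cupboard. Origin: centre of its underside.
- try_square: Bystander: try square with dark wooden stock and steel blade, 110 x 173 x 24 mm, on the bench at the left. Origin: underside centre.
- marker: Bystander: black marker pen, 119 mm long, 16 mm thick, on the bench to the right. Origin: underside centre.
- hammer: Bystander: small tack hammer, 127 x 89 x 24 mm, at the bench's right near edge. Origin: underside centre.

How it is judged:
On the way, in this order (a step that is already met when the one before it is completed fails the run):
1. the door is pulled open by its handle: the fingers press on the handle while the door stands more than 0.35 rad open (value of joint cupboard_door above 0.35 rad and (contact force between the fingers and cupboard_door_c0 above 0.3 N or contact force between the fingers and cupboard_door_c1 above 0.3 N or contact force between the fingers and cupboard_door_c2 above 0.3 N)), for 0.1 s.
2. the door stands at least about square to the front (over 1.4 rad) while the caul is not yet in the tray (value of joint cupboard_door above 1.4 rad and not (x of caul in the frame of door_tray between -0.04 and 0.04 m and y of caul in the frame of door_tray between -0.03 and 0.03 m and z of caul in the frame of door_tray between -0.01 and 0.03 m and angle between caul's own y axis and vertical between 1.49 and 1.65 rad)), for 0.2 s.
At the end, for the whole second after the job is handed in: The door stands open by more than 1.35 rad and is still; the caul lies level at rest on the floor of the door's tray, its length along the tray (origin within 40 mm across and 30 mm along of the tray's centre, -10 to 30 mm in height, level within 0.08 rad), released (value of joint cupboard_door above 1.35 rad and velocity of joint cupboard_door between -0.05 and 0.05 rad/s and x of caul in the frame of door_tray between -0.04 and 0.04 m and y of caul in the frame of door_tray between -0.03 and 0.03 m and z of caul in the frame of door_tray between -0.01 and 0.03 m and angle between caul's own y axis and vertical between 1.49 and 1.65 rad and linear speed of caul below 0.03 m/s); the robot touches nothing.
It fails at once if the sanding block is shifted by more than 40 mm (distance of sanding_block from where it was at the start of the episode above 0.04 m).
It fails at once if the try square is shifted by more than 40 mm (distance of try_square from where it was at the start of the episode above 0.04 m).
It fails at once if the marker is shifted by more than 40 mm (distance of marker from where it was at the start of the episode above 0.04 m).
It fails at once if the hammer is shifted by more than 40 mm (distance of hammer from where it was at the start of the episode above 0.04 m).
It also fails if it takes over 66 s, if anything falls off the work surface, if the arm or the gripper's body presses on something with over 40 N, if the wrist force passes 120 N, or if a joint passes its speed limit or range.

## Working session

There is one attempt and no reset: what is moved stays moved. The work goes in short steps, Python scripts to look and compute and a tool call to move; the robot and the scene stay as the last step left them, time stands still between calls to the robot, and variables do not carry over. Pictures are saved under pics/ and viewed, at most 10 in all, crops included, and the job is handed in when it is done.

Besides the shell and the picture viewer there is one more tool, called as name(argument=value, ...) on one line, values as JSON. apply_moves: Moves the arm, as the interface text tells. Shifts and turns lie within -1 to 1; 1 stands for 0.4 m of shift or 180 degrees of turn. Its arguments: {"type":"object","properties":{"increments":{"type":"array","items":{"type":"object","properties":{"delta_rot":{"type":"array","items":{"type":"number","minimum":-1,"maximum":1}},"offset":{"type":"array","items":{"type":"number","minimum":-1,"maximum":1}},"claw":{"type":"number"}}}},"force":{"type":"number"}},"required":["increments"]}

```bash
mkdir -p pics; ls; python3 - <<'E'
from bench import ctrl
import cv2,numpy as np
for n in("scene","top"):
    p,d=ctrl.grab_frame(n); cv2.imwrite(f"pics/{n}0.png",p[:,:,::-1]); np.save(f"pics/{n}0.npy",d)
    c=ctrl.calibration(n); print(n,c)
print(ctrl.state(),ctrl.tip_reach)
E
```

```text
pics
scene {'camera_matrix': array([[613.24172177,   0.        , 326.86471999],
       [  0.        , 613.24172177, 230.46274671],
       [  0.        ,   0.        ,   1.        ]]), 'position': array([-0.21706335, -1.08351403,  0.86270439]), 'attitude': array([-2.0360305e+00,  2.0343738e-03, -5.6505914e-01])}
top {'camera_matrix': array([[435.10326166,   0.        , 313.0678902 ],
       [  0.        , 435.10326166, 240.69047307],
       [  0.        ,   0.        ,   1.        ]]), 'position': array([0.38032735, 0.11467383, 1.38433357]), 'attitude': array([-3.00662041e+00, -1.69183541e-04, -1.55181437e+00])}
{'clock': 0.1, 'joint_positions': array([-1.17948806,  0.50830811, -0.23753921,  1.50104035,  0.12570722,
        1.14890415, -0.15479426]), 'dq': array([-0.00166433, -0.00240947, -0.00174596, -0.00266989, -0.00083571,
        0.00063899, -0.00114385]), 'joint_torque': array([-5.40230903e-03, -6.21830893e+01, -2.19446585e+00, -2.50203055e+01,
        1.25812463e-02,  7.85696902e-03, -3.61151066e-06]), 'position': array([0.17615928, 0.59922861, 0.2554805 ]), 'tcp_rot': array([-3.13992305e+00,  2.75505259e-05,  2.85581243e+00]), 'contact_force': array([ 0.25440452, -0.45541751, -0.26348107]), 'moment': array([ 0.03767934,  0.01302272, -0.00324149]), 'gripper_force': 0.0, 'finger_gap': 0.08543603905671646} 0.025
```

View pics/scene0.png

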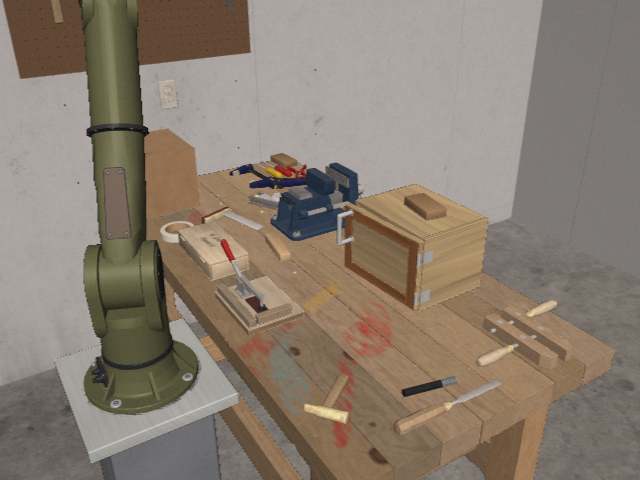

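View pics/top0.png

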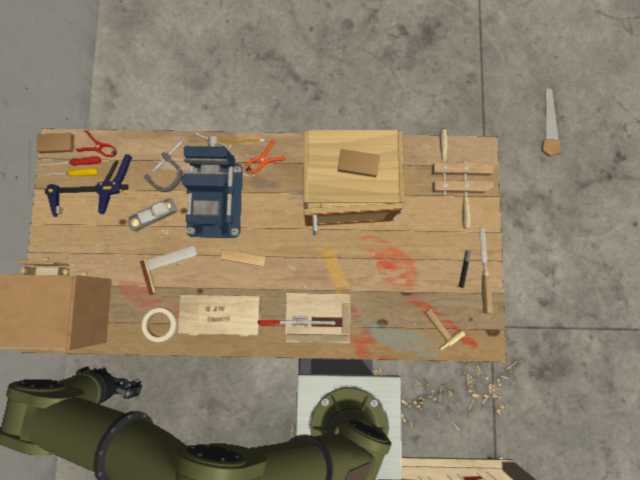

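The top view shows the caul at about (243,258), the handle at about (315,225), the cupboard top spanning (304..403, 130..208), and the sanding block at (359,162). The scene view shows the handle at about (345,227), with the hinges at the door's right edge.

```bash
cat >h.py <<'E'
import numpy as np,cv2
from scipy.spatial.transform import Rotation as R
from bench import ctrl
def cloud(n,d):
    c=ctrl.calibration(n);K=c["camera_matrix"]
    v,u=np.mgrid[:480,:640]
    P=np.stack([(u-K[0,2])/K[0,0]*d,(v-K[1,2])/K[1,1]*d,d],-1)
    W=P@R.from_euler("xyz",c["attitude"]).as_matrix().T+c["position"]
    W[d==0]=np.nan
    return W
def box(m,W):
    q=W[m][:,:2].astype(np.float32); return cv2.minAreaRect(q),cv2.boxPoints(cv2.minAreaRect(q)).round(4).tolist(),len(q)
def row(p,rpy):  # target pose -> increments from measured pose
    s=ctrl.state();A=R.from_euler("xyz",s["tcp_rot"]);
    o=A.inv().apply(np.array(p)-s["position"])/.4
    r=(A.inv()*R.from_euler("xyz",rpy)).as_rotvec()/np.pi
    return o.round(4),r.round(4)
E
python3 - <<'E'
from h import *
W=cloud("top",np.load("pics/top0.npy"));S=cloud("scene",np.load("pics/scene0.npy"))
for y in range(200,240,3): print(y,[ (W[y,x].round(3)).tolist() for x in (312,315,318)])
roi=np.zeros((480,640),bool);roi[245:272,215:272]=1
m=roi&(W[...,2]>.015)&(W[...,2]<.035);print("caul",box(m,W))
roi[:]=0;roi[120:230,290:415]=1
for lo,hi in((.19,.207),(.197,.205),(.21,.24)):
    m=roi&(W[...,2]>lo)&(W[...,2]<hi);print(lo,box(m,W))
# rows of top front edge
for x in (310,325,340,360,380,395): print(x,[(W[y,x]*1000).round().tolist() for y in range(203,222,2)])
img=cv2.imread("pics/top0.png")[115:285,180:420];cv2.imwrite("pics/c1.png",cv2.resize(img,None,fx=3.3,fy=3.3,interpolation=2))
img=cv2.imread("pics/scene0.png")[170:320,320:500];cv2.imwrite("pics/c2.png",cv2.resize(img,None,fx=4,fy=4,interpolation=2))
E
```

```text
200 [[0.655, 0.123, 0.201], [0.656, 0.114, 0.197], [0.656, 0.106, 0.197]]
203 [[0.689, 0.124, 0.012], [0.69, 0.114, 0.008], [0.689, 0.104, 0.015]]
206 [[0.678, 0.124, 0.016], [0.68, 0.114, 0.011], [0.68, 0.104, 0.011]]
209 [[0.631, 0.122, 0.196], [0.632, 0.114, 0.191], [0.631, 0.105, 0.194]]
212 [[0.623, 0.122, 0.194], [0.623, 0.114, 0.194], [0.622, 0.105, 0.198]]
215 [[0.616, 0.122, 0.184], [0.615, 0.114, 0.187], [0.618, 0.105, 0.174]]
218 [[0.615, 0.122, 0.142], [0.608, 0.113, 0.184], [0.62, 0.104, 0.12]]
221 [[0.617, 0.122, 0.086], [0.598, 0.113, 0.188], [0.62, 0.104, 0.07]]
224 [[0.617, 0.122, 0.031], [0.59, 0.113, 0.188], [0.618, 0.103, 0.029]]
227 [[0.612, 0.122, 0.004], [0.582, 0.113, 0.186], [0.614, 0.103, -0.003]]
230 [[0.603, 0.122, -0.001], [0.573, 0.113, 0.186], [0.603, 0.103, -0.001]]
233 [[0.594, 0.122, -0.004], [0.571, 0.113, 0.147], [0.593, 0.103, 0.002]]
236 [[0.583, 0.122, 0.003], [0.584, 0.112, -0.002], [0.584, 0.102, -0.004]]
239 [[0.574, 0.122, -0.0], [0.574, 0.112, -0.002], [0.574, 0.102, -0.001]]
caul (((0.5084040760993958, 0.336913526058197), (0.14016264677047
[... 1784 characters left out ...]
[666.0, -19.0, 127.0], [644.0, -11.0, 199.0], [639.0, -12.0, 193.0], [633.0, -11.0, 195.0], [628.0, -12.0, 195.0], [628.0, -14.0, 168.0], [631.0, -19.0, 122.0], [632.0, -23.0, 85.0], [631.0, -26.0, 57.0], [629.0, -29.0, 33.0]]
380 [[666.0, -77.0, 132.0], [646.0, -67.0, 194.0], [641.0, -68.0, 190.0], [634.0, -67.0, 199.0], [632.0, -69.0, 182.0], [635.0, -76.0, 135.0], [636.0, -81.0, 103.0], [637.0, -87.0, 66.0], [637.0, -92.0, 33.0], [634.0, -95.0, 13.0]]
395 [[653.0, -109.0, 194.0], [647.0, -110.0, 192.0], [642.0, -110.0, 192.0], [636.0, -110.0, 190.0], [636.0, -115.0, 165.0], [636.0, -120.0, 138.0], [636.0, -126.0, 106.0], [640.0, -135.0, 56.0], [644.0, -145.0, -0.0], [638.0, -146.0, -2.0]]
```

View pics/c1.png

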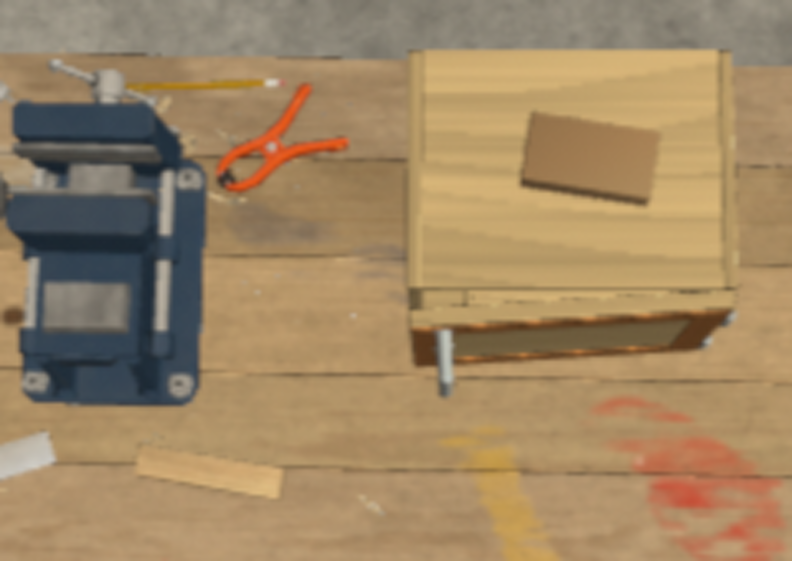

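View pics/c2.png

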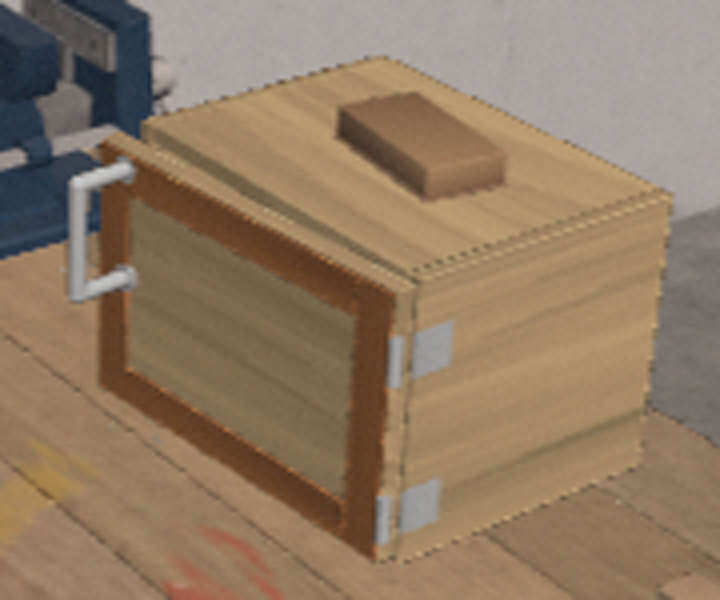

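```bash
cat >>h.py <<'E'
def rel(p0,y0,p,y): # tool-down: increments between poses
    A=R.from_euler("xyz",[np.pi,0,y0]); o=A.inv().apply(np.array(p)-np.array(p0))/.4
    return o.round(3).tolist(), round(-(y-y0)/np.pi,3)
E
python3 - <<'E'
from h import *
W=cloud("top",np.load("pics/top0.npy"))
print("vice top",np.nanmax(W[140:240,180:245,2]),"clamp",np.nanmax(W[290:345,250:352,2]))
P=[(.176,.599,.2555),(.26,.49,.33),(.38,.34,.33),(.5,.19,.33),(.576,.113,.28)]
Y=np.linspace(2.856,.1,5)
for i in range(4): print(P[i+1],rel(P[i],Y[i],P[i+1],Y[i+1]))
# handle axis from the top view
m=np.zeros((480,640),bool);m[217:234,310:321]=1;m&=(W[...,2]>.16);print(box(m,W))
S=cloud("scene",np.load("pics/scene0.npy"))
m=np.zeros((480,640),bool);m[205:250,330:356]=1
m&=(S[...,2]>.1)&(S[...,0]<.6)&(S[...,0]>.55)&(S[...,1]<.15)&(S[...,1]>.08);print(box(m,S),S[m].mean(0))
E
```

```text
vice top 0.16713443401648198 clamp 0.12340561222065372
(0.26, 0.49, 0.33) ([-0.278, -0.202, -0.186], np.float64(0.219))
(0.38, 0.34, 0.33) ([-0.479, 0.038, 0.0], np.float64(0.219))
(0.5, 0.19, 0.33) ([-0.346, 0.333, 0.0], np.float64(0.219))
(0.576, 0.113, 0.28) ([-0.003, 0.27, 0.125], np.float64(0.219))
(((0.5908735394477844, 0.11314805597066879), (0.03855057433247566, 0.011271965689957142), 1.5866341590881348), [[0.571399986743927, 0.11819999665021896], [0.5717999935150146, 0.10700000077486038], [0.6103000044822693, 0.1080000028014183], [0.6100000143051147, 0.1193000003695488]], 63)
(((0.5834855437278748, 0.10903069376945496), (0.019567927345633507, 0.03201485797762871), 84.86782836914062), [[0.5666999816894531, 0.1006999984383583], [0.5985999703407288, 0.09790000319480896], [0.6003000140190125, 0.11729999631643295], [0.5684000253677368, 0.12020000070333481]], 190) [0.57831884 0.10890468 0.14918666]
```

Bar axis is at about (0.576, 0.113). Moving above it.

apply_moves(increments=[{"offset": [-0.05, -0.04, -0.186], "delta_rot": [0, 0, 0.044], "claw": 1}, {"offset": [-0.12, -0.09, -0.186], "delta_rot": [0, 0, 0.088], "claw": 1}, {"offset": [-0.18, -0.13, -0.186], "delta_rot": [0, 0, 0.132], "claw": 1}, {"offset": [-0.23, -0.17, -0.186], "delta_rot": [0, 0, 0.176], "claw": 1}, {"offset": [-0.278, -0.202, -0.186], "delta_rot": [0, 0, 0.219], "claw": 1}])

```text
clock: 0.6
position: [0.2609, 0.4893, 0.3307]
tcp_rot: [-3.141, 0.0, 2.161]
contact_force: [-0.2, 1.0, -0.5]
finger_gap: 0.0851
gripper_force: 0.0
```

apply_moves(increments=[{"offset": [-0.1, 0.008, 0], "delta_rot": [0, 0, 0.044], "claw": 1}, {"offset": [-0.2, 0.015, 0], "delta_rot": [0, 0, 0.088], "claw": 1}, {"offset": [-0.3, 0.023, 0], "delta_rot": [0, 0, 0.132], "claw": 1}, {"offset": [-0.4, 0.03, 0], "delta_rot": [0, 0, 0.176], "claw": 1}, {"offset": [-0.479, 0.038, 0], "delta_rot": [0, 0, 0.219], "claw": 1}])

```text
clock: 1.1
position: [0.3816, 0.3384, 0.3306]
tcp_rot: [3.141, 0.001, 1.472]
contact_force: [-0.2, 0.5, -0.6]
finger_gap: 0.0853
gripper_force: 0.0
```

apply_moves(increments=[{"offset": [-0.07, 0.067, 0], "delta_rot": [0, 0, 0.044], "claw": 1}, {"offset": [-0.14, 0.133, 0], "delta_rot": [0, 0, 0.088], "claw": 1}, {"offset": [-0.21, 0.2, 0], "delta_rot": [0, 0, 0.132], "claw": 1}, {"offset": [-0.28, 0.267, 0], "delta_rot": [0, 0, 0.176], "claw": 1}, {"offset": [-0.346, 0.333, 0], "delta_rot": [0, 0, 0.219], "claw": 1}])

```text
clock: 1.6
position: [0.5011, 0.1894, 0.3305]
tcp_rot: [-3.141, 0.0, 0.786]
contact_force: [-0.4, 0.1, -0.6]
finger_gap: 0.0857
gripper_force: 0.0
```

apply_moves(increments=[{"offset": [0, 0.06, 0.03], "delta_rot": [0, 0, 0.044], "claw": 1}, {"offset": [-0.003, 0.12, 0.06], "delta_rot": [0, 0, 0.088], "claw": 1}, {"offset": [-0.003, 0.18, 0.1], "delta_rot": [0, 0, 0.132], "claw": 1}, {"offset": [-0.003, 0.24, 0.125], "delta_rot": [0, 0, 0.176], "claw": 1}, {"offset": [-0.003, 0.27, 0.125], "delta_rot": [0, 0, 0.219], "claw": 1}])

```text
clock: 2.1
position: [0.5767, 0.1122, 0.2787]
tcp_rot: [3.14, 0.003, 0.096]
contact_force: [-0.6, -0.2, -0.5]
finger_gap: 0.0854
gripper_force: 0.0
```

apply_moves(increments=[{"offset": [0, 0, 0.06], "delta_rot": [0, 0, 0], "claw": 1}, {"offset": [0, 0, 0.13], "delta_rot": [0, 0, 0], "claw": 1}, {"offset": [0, 0, 0.2], "delta_rot": [0, 0, 0], "claw": 1}, {"offset": [0, 0, 0.265], "delta_rot": [0, 0, 0], "claw": 1}, {"offset": [0, 0, 0.265], "delta_rot": [0, 0, 0], "claw": 1}])

```text
clock: 2.6
position: [0.5741, 0.1143, 0.1712]
tcp_rot: [3.141, 0.007, 0.104]
contact_force: [0.6, -0.1, -0.3]
finger_gap: 0.0856
gripper_force: 0.0
```

apply_moves(increments=[{"offset": [0, 0, 0], "delta_rot": [0, 0, 0], "claw": -1}, {"offset": [0, 0, 0], "delta_rot": [0, 0, 0], "claw": -1}, {"offset": [0, 0, 0], "delta_rot": [0, 0, 0], "claw": -1}, {"offset": [0, 0, 0], "delta_rot": [0, 0, 0], "claw": -1}, {"offset": [0, 0, 0], "delta_rot": [0, 0, 0], "claw": -1}], force=40)

```text
clock: 3.1
position: [0.5767, 0.1142, 0.1753]
tcp_rot: [-3.141, -0.001, 0.104]
contact_force: [-0.6, -4.2, 1.3]
finger_gap: 0.0125
gripper_force: 5.8
```

```bash
python3 - <<'E'
import numpy as np
c=np.array([.042,.25])
for d in (4.4,8.8,13.2,17.6,22):
    t=-np.radians(d);M=np.array([[np.cos(t),-np.sin(t)],[np.sin(t),np.cos(t)]])
    print(((c-M@c)/.4).round(3), round(t/np.pi,4))
E
```

```text
[-0.048  0.01 ] -0.0244
[-0.094  0.023] -0.0489
[-0.14  0.04] -0.0733
[-0.184  0.061] -0.0978
[-0.226  0.085] -0.1222
```

apply_moves(increments=[{"offset": [-0.048, 0.01, 0], "delta_rot": [0, 0, -0.0244], "claw": -1}, {"offset": [-0.094, 0.023, 0], "delta_rot": [0, 0, -0.0489], "claw": -1}, {"offset": [-0.14, 0.04, 0], "delta_rot": [0, 0, -0.0733], "claw": -1}, {"offset": [-0.184, 0.061, 0], "delta_rot": [0, 0, -0.0978], "claw": -1}, {"offset": [-0.226, 0.085, 0], "delta_rot": [0, 0, -0.1222], "claw": -1}])

```text
clock: 3.6
position: [0.4891, 0.073, 0.1753]
tcp_rot: [-3.139, -0.001, 0.493]
contact_force: [-2.2, 6.3, 5.1]
finger_gap: 0.011
gripper_force: 40.1
```

apply_moves(increments=[{"offset": [-0.048, 0.01, 0], "delta_rot": [0, 0, -0.0244], "claw": -1}, {"offset": [-0.094, 0.023, 0], "delta_rot": [0, 0, -0.0489], "claw": -1}, {"offset": [-0.14, 0.04, 0], "delta_rot": [0, 0, -0.0733], "claw": -1}, {"offset": [-0.184, 0.061, 0], "delta_rot": [0, 0, -0.0978], "claw": -1}, {"offset": [-0.226, 0.085, 0], "delta_rot": [0, 0, -0.1222], "claw": -1}])

```text
clock: 4.1
position: [0.4224, 0.0011, 0.1753]
tcp_rot: [-3.134, 0.0, 0.877]
contact_force: [-12.0, 9.6, 18.0]
finger_gap: 0.0111
gripper_force: 41.8
```

apply_moves(increments=[{"offset": [-0.048, 0.01, 0], "delta_rot": [0, 0, -0.0244], "claw": -1}, {"offset": [-0.094, 0.023, 0], "delta_rot": [0, 0, -0.0489], "claw": -1}, {"offset": [-0.14, 0.04, 0], "delta_rot": [0, 0, -0.0733], "claw": -1}, {"offset": [-0.184, 0.061, 0], "delta_rot": [0, 0, -0.0978], "claw": -1}, {"offset": [-0.226, 0.085, 0], "delta_rot": [0, 0, -0.1222], "claw": -1}])

```text
clock: 4.6
position: [0.3879, -0.0913, 0.1752]
tcp_rot: [-3.131, -0.001, 1.259]
contact_force: [-20.3, 6.5, 29.2]
finger_gap: 0.011
gripper_force: 43.4
```

apply_moves(increments=[{"offset": [-0.048, 0.01, 0], "delta_rot": [0, 0, -0.0244], "claw": -1}, {"offset": [-0.094, 0.023, 0], "delta_rot": [0, 0, -0.0489], "claw": -1}, {"offset": [-0.14, 0.04, 0], "delta_rot": [0, 0, -0.0733], "claw": -1}, {"offset": [-0.184, 0.061, 0], "delta_rot": [0, 0, -0.0978], "claw": -1}, {"offset": [-0.226, 0.085, 0], "delta_rot": [0, 0, -0.1222], "claw": -1}])

```text
clock: 5.1
position: [0.3913, -0.1902, 0.1752]
tcp_rot: [-3.131, -0.002, 1.64]
contact_force: [-22.3, -1.8, 23.7]
finger_gap: 0.0113
gripper_force: 42.9
```

apply_moves(increments=[{"offset": [0, 0, 0], "delta_rot": [0, 0, 0], "claw": 0.3}, {"offset": [0, 0, 0], "delta_rot": [0, 0, 0], "claw": 0.3}, {"offset": [0, 0, 0], "delta_rot": [0, 0, 0], "claw": 0.3}, {"offset": [0, 0, 0], "delta_rot": [0, 0, 0], "claw": 0.3}, {"offset": [0, 0, -0.03], "delta_rot": [0, 0, 0], "claw": 0.3}])

```text
clock: 5.6
position: [0.3979, -0.1879, 0.1858]
tcp_rot: [-3.139, -0.001, 1.641]
contact_force: [0.0, -0.1, -0.5]
finger_gap: 0.0554
gripper_force: 0.0
```

apply_moves(increments=[{"offset": [0, 0, -0.08], "delta_rot": [0, 0, 0], "claw": 0.3}, {"offset": [0, 0, -0.17], "delta_rot": [0, 0, 0], "claw": 0.3}, {"offset": [0, 0, -0.26], "delta_rot": [0, 0, 0], "claw": 0.3}, {"offset": [0, 0, -0.34], "delta_rot": [0, 0, 0], "claw": 0.3}, {"offset": [0, 0, -0.34], "delta_rot": [0, 0, 0], "claw": 0.3}])

```text
clock: 6.1
position: [0.4001, -0.1891, 0.3266]
tcp_rot: [3.135, 0.003, 1.64]
contact_force: [0.0, -0.0, -0.5]
finger_gap: 0.0556
gripper_force: 0.0
```

```bash
python3 - <<'E'
from h import *
s=ctrl.state();print(s["position"],s["tcp_rot"],s["joint_positions"])
p0=s["position"];y0=s["tcp_rot"][2];q=(.445,.08,.32)
print(rel(p0,y0,q,1.5));print(rel(q,1.5,(.5084,.337,.25),1.42))
E
```

```text
[ 0.40013676 -0.18913826  0.32657314] [3.13470207e+00 2.94390789e-03 1.64034594e+00] [ 0.23522956  0.15808581  0.18053414  1.83155456 -0.03166336  1.14719519
  0.49592525]
([0.663, 0.159, 0.016], np.float64(0.045))
([0.652, 0.113, 0.175], 0.025)
```

apply_moves(increments=[{"offset": [0.1, 0.024, 0], "delta_rot": [0, 0, 0.01], "claw": 1}, {"offset": [0.22, 0.053, 0], "delta_rot": [0, 0, 0.02], "claw": 1}, {"offset": [0.34, 0.081, 0], "delta_rot": [0, 0, 0.03], "claw": 1}, {"offset": [0.46, 0.11, 0], "delta_rot": [0, 0, 0.04], "claw": 1}, {"offset": [0.58, 0.139, 0.016], "delta_rot": [0, 0, 0.045], "claw": 1}])

```text
clock: 6.6
position: [0.4378, 0.0489, 0.3163]
tcp_rot: [3.141, -0.0, 1.497]
contact_force: [1.0, 0.1, -0.7]
finger_gap: 0.0853
gripper_force: 0.0
```

```bash
python3 - <<'E'
from h import *
s=ctrl.state();p0=s["position"];y0=s["tcp_rot"][2];print(p0,s["tcp_rot"],s["clock"])
print(rel(p0,y0,(.5084,.337,.2),1.42))
E
```

```text
[0.43783716 0.04887993 0.31630884] [ 3.14051868e+00 -4.18891542e-04  1.49749464e+00] 6.6
([0.731, 0.123, 0.291], np.float64(0.025))
```

apply_moves(increments=[{"offset": [0.11, 0.02, 0.04], "delta_rot": [0, 0, 0.01], "claw": 1}, {"offset": [0.22, 0.04, 0.08], "delta_rot": [0, 0, 0.02], "claw": 1}, {"offset": [0.33, 0.06, 0.12], "delta_rot": [0, 0, 0.025], "claw": 1}, {"offset": [0.44, 0.08, 0.16], "delta_rot": [0, 0, 0.025], "claw": 1}, {"offset": [0.55, 0.1, 0.2], "delta_rot": [0, 0, 0.025], "claw": 1}])

```text
clock: 7.1
position: [0.4933, 0.2652, 0.2348]
tcp_rot: [-3.141, 0.0, 1.42]
contact_force: [1.7, 0.4, 0.2]
finger_gap: 0.0858
gripper_force: 0.0
```

```bash
python3 - <<'E'
from h import *
p,d=ctrl.grab_frame("top");cv2.imwrite("pics/top1.png",p[:,:,::-1]);np.save("pics/top1.npy",d)
p,d2=ctrl.grab_frame("scene");cv2.imwrite("pics/scene1.png",p[:,:,::-1])
W=cloud("top",d)
s=ctrl.state();p0=s["position"];y0=s["tcp_rot"][2];print(p0,s["tcp_rot"],s["clock"])
print(rel(p0,y0,(.5084,.337,.11),1.42))
E
```

```text
[0.49172003 0.26996061 0.23257938] [-3.13653309e+00 -1.00998185e-03  1.42842785e+00] 7.2
([0.172, 0.017, 0.306], np.float64(0.003))
```

View pics/top1.png

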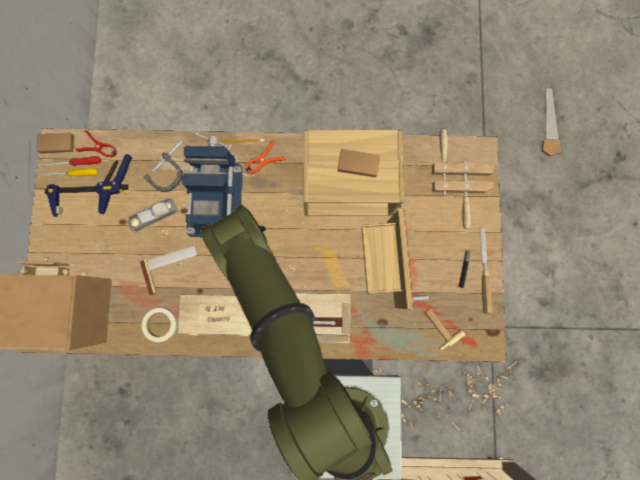

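The door is open. The tray spans about (363..400, 223..293), and the door's top edge runs from (403,208) to (409,307). Measuring the tray and descending to the caul.

```bash
python3 - <<'E'
from h import *
W=cloud("top",np.load("pics/top1.npy"));k=np.zeros((480,640),bool);k[212:312,355:415]=1
print("floor",box(k&(W[...,2]>.12)&(W[...,2]<.137),W)); print("tray incl lip",box(k&(W[...,2]>.115)&(W[...,2]<.155),W))
print("door top",box(k&(W[...,2]>.187)&(W[...,2]<.203)&(W[...,0]<.64),W))
for x in (361,363,365,367,370): print(x,(W[258,x]*1000).round())
for y in (219,221,223,225,227,229,286,288,290,292,294,296): print(y,(W[y,381]*1000).round())
E
```

```text
floor (((0.49343428015708923, -0.08154261112213135), (0.2726006507873535, 0.09878542274236679), 4.927589416503906), [[0.35339999198913574, -0.04399999976158142], [0.3619000017642975, -0.14249999821186066], [0.6334999799728394, -0.11900000274181366], [0.625, -0.020600000396370888]], 2110)
tray incl lip (((0.4938049912452698, -0.08150240778923035), (0.273318350315094, 0.09881936013698578), 4.911032199859619), [[0.35339999198913574, -0.04399999976158142], [0.3619000017642975, -0.14239999651908875], [0.6341999769210815, -0.11900000274181366], [0.6256999969482422, -0.020600000396370888]], 2504)
door top (((0.4956039786338806, -0.14008231461048126), (0.26638099551200867, 0.02361065149307251), 5.02996826171875), [[0.3619000017642975, -0.14000000059604645], [0.36399999260902405, -0.16349999606609344], [0.6292999982833862, -0.14020000398159027], [0.6272000074386597, -0.11659999936819077]], 702)
361 [516. -37.  -8.]
363 [516. -43.  -5.]
365 [502. -32. 140.]
367 [503. -39. 129.]
370 [503. -48. 131.]
219 [ 643. -100.    1.]
221 [ 638. -101.   -7.]
223 [ 630. -100.    1.]
225 [598. -78. 146.]
227 [595. -80. 127.]
229 [589. -80. 127.]
286 [423. -79. 131.]
288 [418. -80. 128.]
290 [412. -80. 129.]
292 [ 409. -100.   -5.]
294 [402. -99.   4.]
296 [ 396. -100.    0.]
```

apply_moves(increments=[{"offset": [0.08, 0.008, 0.04], "delta_rot": [0, 0, 0], "claw": 1}, {"offset": [0.172, 0.017, 0.1], "delta_rot": [0, 0, 0.003], "claw": 1}, {"offset": [0.172, 0.017, 0.2], "delta_rot": [0, 0, 0.003], "claw": 1}, {"offset": [0.172, 0.017, 0.306], "delta_rot": [0, 0, 0.003], "claw": 1}, {"offset": [0.172, 0.017, 0.306], "delta_rot": [0, 0, 0.003], "claw": 1}])

```text
clock: 7.7
position: [0.5071, 0.3279, 0.1081]
tcp_rot: [-3.133, 0.008, 1.411]
contact_force: [-0.9, -1.0, -0.6]
finger_gap: 0.0852
gripper_force: 0.0
```

```bash
python3 - <<'E'
from h import *
s=ctrl.state();p0=s["position"];y0=s["tcp_rot"][2];print(p0,s["tcp_rot"],s["dq"].round(2))
print(rel(p0,y0,(.5084,.337,.031),1.42))
E
```

```text
[0.50705012 0.32792964 0.10805493] [-3.13324627  0.00781511  1.41138019] [ 0.01 -0.08  0.   -0.09 -0.01  0.1   0.01]
([0.023, -0.0, 0.193], np.float64(-0.003))
```

apply_moves(increments=[{"offset": [0.01, 0, 0.04], "delta_rot": [0, 0, 0], "claw": 1}, {"offset": [0.015, 0, 0.09], "delta_rot": [0, 0, 0], "claw": 1}, {"offset": [0.015, 0, 0.14], "delta_rot": [0, 0, 0], "claw": 1}, {"offset": [0.015, 0, 0.19], "delta_rot": [0, 0, 0], "claw": 1}, {"offset": [0.015, 0, 0.195], "delta_rot": [0, 0, 0], "claw": 1}])

```text
clock: 8.2
position: [0.5112, 0.3352, 0.0355]
tcp_rot: [-3.14, 0.002, 1.41]
contact_force: [-0.7, -0.1, -0.4]
finger_gap: 0.0854
gripper_force: 0.0
```

apply_moves(increments=[{"offset": [0, 0, 0], "delta_rot": [0, 0, 0], "claw": -1}, {"offset": [0, 0, 0], "delta_rot": [0, 0, 0], "claw": -1}, {"offset": [0, 0, 0], "delta_rot": [0, 0, 0], "claw": -1}, {"offset": [0, 0, 0], "delta_rot": [0, 0, 0], "claw": -1}, {"offset": [0, 0, 0], "delta_rot": [0, 0, 0], "claw": -1}], force=40)

```text
clock: 8.7
position: [0.5122, 0.3361, 0.0371]
tcp_rot: [3.141, -0.001, 1.41]
contact_force: [-0.8, -0.9, 6.0]
finger_gap: 0.0288
gripper_force: 40.5
```

apply_moves(increments=[{"offset": [0, 0, -0.06], "delta_rot": [0, 0, 0], "claw": -1}, {"offset": [0, 0, -0.16], "delta_rot": [0, 0, 0], "claw": -1}, {"offset": [0, 0, -0.28], "delta_rot": [0, 0, 0], "claw": -1}, {"offset": [0, 0, -0.4], "delta_rot": [0, 0, 0], "claw": -1}, {"offset": [0, 0, -0.5], "delta_rot": [0, 0, 0], "claw": -1}])

```text
clock: 9.2
position: [0.5119, 0.3357, 0.2391]
tcp_rot: [3.14, -0.001, 1.41]
contact_force: [0.3, 0.5, -1.1]
finger_gap: 0.0293
gripper_force: 39.7
```

```bash
python3 - <<'E'
from h import *
s=ctrl.state();p0=s["position"];y0=s["tcp_rot"][2];print(p0,s["finger_gap"],s["gripper_force"])
print(rel(p0,y0,(.48,.125,.25),.75));print(rel((.48,.125,.25),.75,(.501,-.077,.24),.077))
E
```

```text
[0.51192707 0.33570999 0.23908651] 0.029287442955757807 39.72792327404022
([-0.533, 0.006, -0.027], np.float64(0.21))
([-0.306, 0.405, 0.025], 0.214)
```

apply_moves(increments=[{"offset": [-0.1, 0, -0.02], "delta_rot": [0, 0, 0.042], "claw": -1}, {"offset": [-0.21, 0.002, -0.04], "delta_rot": [0, 0, 0.084], "claw": -1}, {"offset": [-0.32, 0.004, -0.04], "delta_rot": [0, 0, 0.126], "claw": -1}, {"offset": [-0.43, 0.005, -0.04], "delta_rot": [0, 0, 0.168], "claw": -1}, {"offset": [-0.533, 0.006, -0.04], "delta_rot": [0, 0, 0.21], "claw": -1}])

```text
clock: 9.7
position: [0.4794, 0.1228, 0.2524]
tcp_rot: [3.141, -0.001, 0.744]
contact_force: [0.8, 0.0, 0.1]
finger_gap: 0.0287
gripper_force: 39.7
```

apply_moves(increments=[{"offset": [-0.06, 0.08, 0], "delta_rot": [0, 0, 0.043], "claw": -1}, {"offset": [-0.12, 0.16, 0], "delta_rot": [0, 0, 0.086], "claw": -1}, {"offset": [-0.18, 0.24, 0], "delta_rot": [0, 0, 0.128], "claw": -1}, {"offset": [-0.25, 0.33, 0], "delta_rot": [0, 0, 0.171], "claw": -1}, {"offset": [-0.306, 0.405, 0.01], "delta_rot": [0, 0, 0.214], "claw": -1}])

```text
clock: 10.2
position: [0.5009, -0.0797, 0.2488]
tcp_rot: [3.141, -0.002, 0.071]
contact_force: [0.8, -0.4, 0.2]
finger_gap: 0.0287
gripper_force: 39.7
```

apply_moves(increments=[{"offset": [0, 0, 0], "delta_rot": [0, 0, 0], "claw": -1}, {"offset": [0, 0, 0], "delta_rot": [0, 0, 0], "claw": -1}])

```text
clock: 10.4
position: [0.5007, -0.0776, 0.248]
tcp_rot: [-3.141, 0.0, 0.077]
contact_force: [0.1, -0.1, -0.2]
finger_gap: 0.0288
gripper_force: 39.8
```

```bash
python3 - <<'E'
from h import *
s=ctrl.state();p0=s["position"];y0=s["tcp_rot"][2];print(p0,s["tcp_rot"],s["finger_gap"],s["dq"].round(2))
print(rel(p0,y0,(.501,-.077,.17),.077))
p,d=ctrl.grab_frame("scene");cv2.imwrite("pics/s2.png",p[:,:,::-1])
E
```

```text
[ 0.50072013 -0.07763604  0.24797967] [-3.14133352e+00  1.22592036e-04  7.68401741e-02] 0.028836961996224392 [-0.03 -0.   -0.04  0.   -0.    0.    0.  ]
([0.001, -0.002, 0.195], np.float64(-0.0))
```

View pics/s2.png

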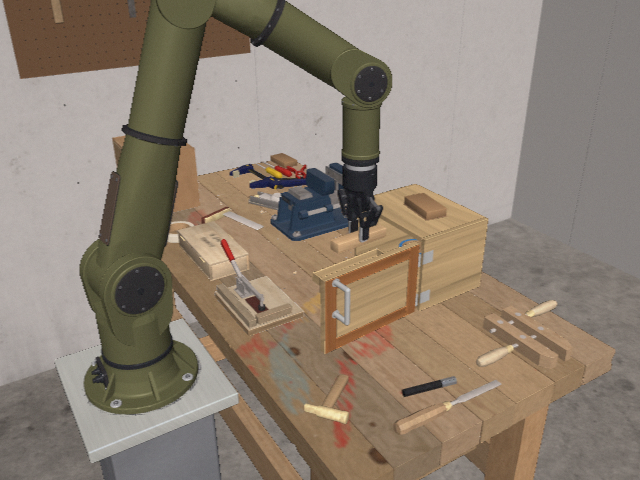

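The caul is held level above the tray at about (358,240), and the door is open. Lowering it.

apply_moves(increments=[{"offset": [0, 0, 0.05], "delta_rot": [0, 0, 0], "claw": -1}, {"offset": [0, 0, 0.1], "delta_rot": [0, 0, 0], "claw": -1}, {"offset": [0, 0, 0.14], "delta_rot": [0, 0, 0], "claw": -1}, {"offset": [0, 0, 0.18], "delta_rot": [0, 0, 0], "claw": -1}, {"offset": [0, 0, 0.195], "delta_rot": [0, 0, 0], "claw": -1}])

```text
clock: 10.95
position: [0.5004, -0.075, 0.1687]
tcp_rot: [-3.14, 0.002, 0.082]
contact_force: [0.3, -0.7, 0.6]
finger_gap: 0.0291
gripper_force: 39.8
```

apply_moves(increments=[{"offset": [0, 0, 0.003], "delta_rot": [0, 0, 0], "claw": -1}, {"offset": [0, 0, 0.006], "delta_rot": [0, 0, 0], "claw": -1}])

```text
clock: 11.15
position: [0.5014, -0.0765, 0.168]
tcp_rot: [-3.141, -0.001, 0.079]
contact_force: [0.4, -0.3, -0.4]
finger_gap: 0.0285
gripper_force: 39.8
```

apply_moves(increments=[{"offset": [0, 0, 0], "delta_rot": [0, 0, 0], "claw": 0.05}, {"offset": [0, 0, 0], "delta_rot": [0, 0, 0], "claw": 0.05}, {"offset": [0, 0, 0], "delta_rot": [0, 0, 0], "claw": 0.05}, {"offset": [0, 0, 0], "delta_rot": [0, 0, 0], "claw": 0.05}, {"offset": [0, 0, -0.01], "delta_rot": [0, 0, 0], "claw": 0.05}])

```text
clock: 11.65
position: [0.5008, -0.0774, 0.1715]
tcp_rot: [3.141, 0.0, 0.078]
contact_force: [0.3, -0.3, 0.8]
finger_gap: 0.0449
gripper_force: 0.0
```

apply_moves(increments=[{"offset": [0, 0, -0.05], "delta_rot": [0, 0, 0], "claw": 0.05}, {"offset": [0, 0, -0.13], "delta_rot": [0, 0, 0], "claw": 0.05}, {"offset": [0, 0, -0.23], "delta_rot": [0, 0, 0], "claw": 0.05}, {"offset": [0, 0, -0.33], "delta_rot": [0, 0, 0], "claw": 0.05}, {"offset": [0, 0, -0.43], "delta_rot": [0, 0, 0], "claw": 0.05}])

```text
clock: 12.15
position: [0.5005, -0.078, 0.3455]
tcp_rot: [3.141, -0.0, 0.077]
contact_force: [1.1, 0.6, -0.0]
finger_gap: 0.0449
gripper_force: 0.0
```

apply_moves(increments=[{"offset": [0, -0.1, 0], "delta_rot": [0, 0, 0], "claw": 0.05}, {"offset": [0, -0.2, 0], "delta_rot": [0, 0, 0], "claw": 0.05}, {"offset": [0, -0.32, 0], "delta_rot": [0, 0, 0], "claw": 0.05}, {"offset": [0, -0.44, 0], "delta_rot": [0, 0, 0], "claw": 0.05}, {"offset": [0, -0.56, 0], "delta_rot": [0, 0, 0], "claw": 0.05}])

```text
clock: 12.65
position: [0.4833, 0.1471, 0.344]
tcp_rot: [3.141, -0.001, 0.076]
contact_force: [1.0, 0.2, -0.4]
finger_gap: 0.0449
gripper_force: 0.0
```

```bash
python3 - <<'E'
from h import *
p,d=ctrl.grab_frame("top");cv2.imwrite("pics/top3.png",p[:,:,::-1])
W=cloud("top",d);k=np.zeros((480,640),bool);k[212:312,350:403]=1
print("caul",box(k&(W[...,2]>.149)&(W[...,2]<.165)&(W[...,1]<-.045)&(W[...,1]>-.115)&(W[...,0]<.585)&(W[...,0]>.42),W),ctrl.state()["position"])
k[:,403:415]=1
print("door top",box(k&(W[...,2]>.187)&(W[...,2]<.203)&(W[...,0]<.62),W))
E
```

```text
caul (((0.5002635717391968, -0.0763140469789505), (0.05551031604409218, 0.142190620303154), 87.60546875), [[0.42809998989105225, -0.10109999775886536], [0.5701000094413757, -0.10700000077486038], [0.5724999904632568, -0.051600001752376556], [0.430400013923645, -0.04560000076889992]], 483) [0.48186454 0.157157   0.34341753]
door top (((0.4916640520095825, -0.14361043274402618), (0.2582118511199951, 0.02059519849717617), 6.533386707305908), [[0.362199991941452, -0.14810000360012054], [0.3646000027656555, -0.16850000619888306], [0.6211000084877014, -0.13920000195503235], [0.6187999844551086, -0.11869999766349792]], 650)
```

View pics/top3.png

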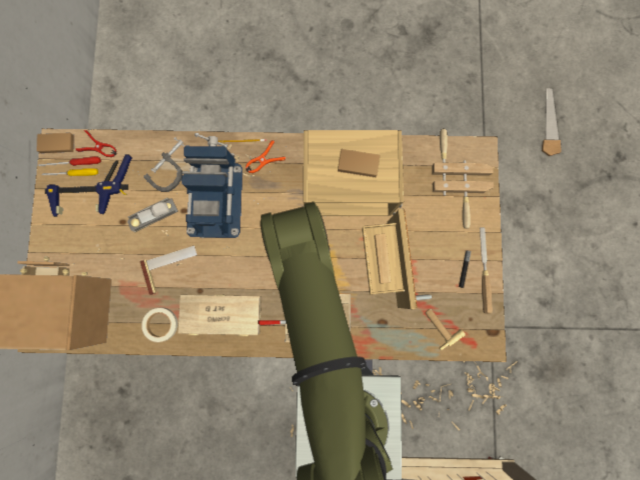

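The caul lies flat in the tray at about (380,258), with its top at roughly 0.154 m. The door is past square, and the bystanders have not moved.

```bash
python3 -c "
from bench import ctrl
print(ctrl.hand_in())"
```

```text
the job is handed in; nothing more can be done
None
```

The door was pulled open by its handle to about 1.64 rad (just past square) and left there, the pine caul lies flat along the tray, no bystander appears to have moved, and the job is handed in (no verdict was returned).

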